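Make up two pantry kits on their trays

TASK

Make up two pantry kits from the jars and tins on the counter: the jar of black beans and the white tin go on the blue tray, the jar of bow-tie pasta and the red tin go on the white tray. Stand each one upright, fully down on the floor of the recess of its size (jar in the large one, tin in the small one), setting it down there rather than dropping it in from above. Leave the jar of green peas and the black tin where they stand, tip nothing over, and let go of everything.

Things in the scene. Friction and masses are not known exactly. Their poses are not given: they have to be found in the camera images.
- bean_jar: Closed glass jar of black beans, flat round wooden lid with a black disc let into its top. 58 mm diameter all the way up (lid too), 95 mm tall: glass to 73 mm, lid above. About 0.3 kg, loose, upright on the counter among the stock. Origin: centre of its underside; z up its axis. One of the two things of the blue tray's kit.
- pasta_jar: Closed glass jar of yellow bow-tie pasta, flat round wooden lid with a yellow disc let into its top. 58 mm diameter all the way up (lid too), 95 mm tall: glass to 73 mm, lid above. About 0.3 kg, loose, upright on the counter among the stock. Origin: centre of its underside; z up its axis. One of the two things of the white tray's kit.
- pea_jar: Closed glass jar of green split peas, flat round wooden lid with a green disc let into its top. 58 mm diameter all the way up (lid too), 95 mm tall: glass to 73 mm, lid above. About 0.3 kg, loose, upright on the counter among the stock. Origin: centre of its underside; z up its axis. Not part of either kit: it stays where it is.
- white_tin: Small closed cylindrical spice tin, white all over, thin steel band near its top. 36 mm diameter, 70 mm tall, about 0.12 kg, loose, upright on the counter among the stock. Origin: centre of its underside; z up its axis. One of the two things of the blue tray's kit.
- red_tin: Small closed cylindrical spice tin, red all over, thin steel band near its top. 36 mm diameter, 70 mm tall, about 0.12 kg, loose, upright on the counter among the stock. Origin: centre of its underside; z up its axis. One of the two things of the white tray's kit.
- black_tin: Small closed cylindrical spice tin, black all over, thin steel band near its top. 36 mm diameter, 70 mm tall, about 0.12 kg, loose, upright on the counter among the stock. Origin: centre of its underside; z up its axis. Not part of either kit: it stays where it is.
- blue_tray: Low blue tray, 190 x 100 x 12 mm, fixed to the counter. Two round cork-floored recesses 8 mm deep (floor 4 mm above the counter): a large one, 76 mm diameter, centred at (-45, 0) mm and a small one, 52 mm diameter, at (+57, 0) mm in the tray's x and y. Origin: centre of its underside, at counter height; x along its length from the large recess to the small, z up.
- white_tray: Low white tray, 190 x 100 x 12 mm, fixed to the counter. Two round cork-floored recesses 8 mm deep (floor 4 mm above the counter): a large one, 76 mm diameter, centred at (-45, 0) mm and a small one, 52 mm diameter, at (+57, 0) mm in the tray's x and y. Origin: centre of its underside, at counter height; x along its length from the large recess to the small, z up.
There are look-alikes about, which are no part of the job. Of the things like the white_tin, leave any that is purple; of the rest the larger one is meant.

How it is judged (in metres and radians):
At the end, for the whole second after the job is handed in: Bean jar and white tin in the blue tray, pasta jar and red tin in the white: each within 11 mm of its recess centre in the tray's x and y, underside under 7 mm above the tray's, tilt under 0.1 rad, at rest; pea jar and black tin upright, moved under 15 mm (x of bean_jar in the frame of blue_tray between -0.056 and -0.034 m and y of bean_jar in the frame of blue_tray between -0.011 and 0.011 m and z of bean_jar in the frame of blue_tray between 0 and 0.007 m and angle between each of bean_jar, white_tin, pasta_jar, red_tin, pea_jar, black_tin's own z axis and vertical below 0.1 rad and linear speed of each of bean_jar, white_tin, pasta_jar, red_tin below 0.02 m/s and x of white_tin in the frame of blue_tray between 0.046 and 0.068 m and y of white_tin in the frame of blue_tray between -0.011 and 0.011 m and z of white_tin in the frame of blue_tray between 0 and 0.007 m and x of pasta_jar in the frame of white_tray between -0.056 and -0.034 m and y of pasta_jar in the frame of white_tray between -0.011 and 0.011 m and z of pasta_jar in the frame of white_tray between 0 and 0.007 m and x of red_tin in the frame of white_tray between 0.046 and 0.068 m and y of red_tin in the frame of white_tray between -0.011 and 0.011 m and z of red_tin in the frame of white_tray between 0 and 0.007 m and distance of each of pea_jar, black_tin from where it was at the start of the episode below 0.015 m); the robot touches nothing.
It fails at once if a jar or tin is tipped over (more than about 35 degrees from upright) (angle between any of bean_jar, red_tin, white_tin, pasta_jar, pea_jar, black_tin's own z axis and vertical above 0.6 rad).
It fails at once if the pea jar or the black tin is pushed 15 mm or more from where it stood (distance of any of pea_jar, black_tin from where it was at the start of the episode above 0.015 m).
It fails at once if a jar or tin is dropped: let go while its underside is more than 25 mm above the counter ((height (world z) of bean_jar above 0.025 m and contact force between bean_jar and the fingers below 0.05 N) or (height (world z) of red_tin above 0.025 m and contact force between red_tin and the fingers below 0.05 N) or (height (world z) of white_tin above 0.025 m and contact force between white_tin and the fingers below 0.05 N) or (height (world z) of pasta_jar above 0.025 m and contact force between pasta_jar and the fingers below 0.05 N) or (height (world z) of pea_jar above 0.025 m and contact force between pea_jar and the fingers below 0.05 N) or (height (world z) of black_tin above 0.025 m and contact force between black_tin and the fingers below 0.05 N)).
It also fails if it takes over 102 s, if anything falls off the work surface, if the arm or the gripper's body presses on something with over 40 N, if the wrist force passes 120 N, or if a joint passes its speed limit or range.

ROBOT

A 6-joint arm with a two-finger parallel gripper is mounted at the origin on the work surface. World frame = base frame: x ahead of the robot, y to its left, z up, the work surface at z = 0. Lengths are in mm, angles in degrees, forces in N, time in s.
With the tool pointing down it reaches from about 300 to 850 mm from the base axis. Payload 4.2 kg.
Tool frame: the origin (TCP) lies on the centre line of the jaws, within the pads' length; the fingertips stand 14 mm ahead of it and the grasp point (between the pads) lies 5 mm behind it; z points along the fingers, y is the line along which they close (so a half turn about z gives the same grasp; the last joint's range is limited). The gripper opens to 91 mm and grips with 3 to 60 N. Pads are 32 mm wide; open, the fingers measure 118 mm over their backs; the gripper's body (76 mm by 178 mm) begins 60 mm behind the grasp point.
Start: joints at [-65.604, 18.312, 89.639, -0, 72.044, -1.146], TCP at [247.933, -518.817, 227.976] pointing down, gripper open.
Joint ranges: [-177.97, 177.97], [-48.28, 115.42], [12.27, 149.76], [-77.06, 257.06], [2.81, 150.46], [-146.56, 146.56]. Speed limits (degrees/s): [147.25, 147.25, 180, 180, 180, 180].

INTERFACE

Orientations are given as [roll, pitch, yaw] about the fixed x, y, z axes, in that order (R = Rz(yaw) Ry(pitch) Rx(roll)).
In Python, from workcell import env gives the robot as it stands.
- The arm moves only by the tool arm_command, never from a script. Its argument "motion" is a list of rows, each an object with "offset": the shift along the tool's x, y, z in m, a list of three; "spin": the turn about the tool's z in rad. In form: [{"offset": [tx, ty, tz], "spin": spin}, ...]. A call has 1 to 5 rows; each row shifts and turns the commanded pose from where the row before left it, along the tool's axes as they then stand; what a row does not reach is not made up. A row lasts 1/8 s, in which the tool goes at most 62.5 mm and 10.7 degrees, less where a joint would pass 70% of its speed; a pose out of reach is approached as far as the arm can. A call with a gripper value outside its range is refused whole. "jaw" is the finger opening in m, from 0 to 0.0912, set as the call begins (left out, the last holds). The fingers move at their own pace and stop on an object; "newtons" is the grip in N (left out, the last holds). Time passes only in rows, so rows that do not move let the fingers close. It gives the time, the measured TCP pose, the force, the opening and the grip force at its end, in the units of the state.
- env.state(): the state, without advancing time (a new reading comes with each control period).
- env.grab_frame(name): name is "scene" or "side" or "wrist"; returns (picture, depth): 384x512x3 uint8, blue, green, red; 384x512 float32, mm along the optical axis (not along the pixel's ray), 0 where there is no reading.
- env.camera_model(name): a dict with "fx", "fy", "cx", "cy" (pixels), "k1" (the pictures are not rectified: a ray, as slopes to the right and down, at radius r is drawn at 1 + k1 r^2 times it, then the intrinsics apply), "eye" and "rotation" of the camera in the world; the wrist camera has in their place "hand_eye" (4x4, takes a point from camera to tool coordinates, whose origin is the TCP and whose axes are the flange's). Camera axes: x right, y down, z forward; pixel columns grow to the right and rows downward; lengths in mm; the calibration is good to about 2 mm. A picture is of the moment at which its call begins: read the wrist's pose just before it. camera_model takes no time and is no camera call.
- env.job_done(): hands the job in; it is judged then, once.
Trained networks look in the newest picture that a camera, given by its name, has taken for a name from the list of things; names that differ only in an ending like _2 or _b are one class to them, and where a whole thing is asked for, a point or a joint stands for the part that bears it (a point fixed in the world has none). Each returns a list of dicts, best first, with "score" (0 to 1); they miss things now and then, are a little off and sometimes report something else, mostly with a low value. They report only what shows in the picture. A call takes as long as a camera call. They do not tell look-alikes from the thing itself.
- env.boxes_of(camera, target): "bbox" ([left, top, right, bottom] in pixels, round what is visible of it).
- env.pinpoint(camera, target): "location" ([column, row] in pixels: a listed point, or the origin of a listed thing).
The state is a dict: "time_s": time; "qpos": joint angles; "qvel": joint speeds; "effort": joint torques, N m; "ee_pos": TCP position; "ee_rot": TCP orientation; "force": force on the tool from outside, world axes, zero at the start; "torque": the same for the moment, N m; "gripper_width": finger opening in mm; "gripper_force": force on a finger pad.
Only numpy, scipy, OpenCV 4.12 (cv2) and the standard library are available. Lean on these libraries where they do the work, as an engineer would, in place of code of your own. Each camera call takes 0.05 s, during which the arm holds its last target. There are 200 camera calls.

## Working session

There is one attempt and no reset: what is moved stays moved. The work goes in short steps, Python scripts to look and compute and a tool call to move; the robot and the scene stay as the last step left them, time stands still between calls to the robot, and variables do not carry over. Pictures are saved under pics/ and viewed, at most 14 in all, crops included, and the job is handed in when it is done.

Besides the shell and the picture viewer there is one more tool, called after "Emit:" as name(argument=value, ...), one argument or row to a line, values as JSON. arm_command: Moves the arm, as the interface text tells. Its arguments: {"type":"object","properties":{"motion":{"type":"array"},"jaw":{"type":"number"},"newtons":{"type":"number"}},"required":["motion"]}

```bash
ls; mkdir -p pics; cat > h.py <<'E'
import numpy as np, cv2
from workcell import env
from scipy.spatial.transform import Rotation as R
def T(cam, st=None):
    m=env.camera_model(cam)
    if 'eye' in m: return np.array(m['rotation']),np.array(m['eye'])
    H=np.array(m['hand_eye']); Rt=R.from_euler('xyz',st['ee_rot'],degrees=True).as_matrix()
    return Rt@H[:3,:3], Rt@H[:3,3]+np.array(st['ee_pos'])
def ray(cam,u,v):
    m=env.camera_model(cam); x=(u-m['cx'])/m['fx']; y=(v-m['cy'])/m['fy']
    a,b=x,y
    for _ in range(10):
        s=1+m['k1']*(a*a+b*b); a,b=x/s,y/s
    return np.array([a,b,1.])
def on_plane(cam,u,v,z,st=None):
    Rm,e=T(cam,st); d=Rm@ray(cam,u,v); return e+d*(z-e[2])/d[2]
def at_depth(cam,u,v,dep,st=None):
    Rm,e=T(cam,st); return e+Rm@ray(cam,u,v)*dep
E
python3 - <<'E'
from h import *
for c in('scene','side'):
    p,d=env.grab_frame(c); cv2.imwrite(f'pics/{c}0.png',p); np.save(c,d)
    print(c,env.camera_model(c)['eye'])
    for t in 'bean_jar pasta_jar pea_jar white_tin red_tin black_tin blue_tray white_tray'.split():
        for r in env.pinpoint(c,t):
            u,v=r['location']; print(t,round(r['score'],2),np.round([u,v]),np.round(on_plane(c,u,v,0)))
print(env.state())
E
```

```text
pics
scene [1020.19952155  574.20669497  641.36640916]Traceback (most recent call last):
  File "<stdin>", line 7, in <module>
  File "h.py", line 16, in on_plane
    Rm,e=T(cam,st); d=Rm@ray(cam,u,v); return e+d*(z-e[2])/d[2]
                                                           ~^^^
IndexError: invalid index to scalar variable.
```

```bash
sed -i "s/return np.array(m\['rotation'\])/return R.from_euler('xyz',m['rotation'],degrees=True).as_matrix()/" h.py
python3 - <<'E'
from h import *
for c in('scene','side'):
    p,d=env.grab_frame(c); cv2.imwrite(f'pics/{c}0.png',p); np.save(c,d)
    m=env.camera_model(c); print(c,m)
    for t in 'bean_jar pasta_jar pea_jar white_tin red_tin black_tin blue_tray white_tray'.split():
        for r in env.pinpoint(c,t):
            u,v=r['location']; print(t,round(r['score'],2),np.round([u,v]),np.round(on_plane(c,u,v,0)))
print(env.state()); print(env.camera_model('wrist'))
E
```

```text
scene {'fx': 418.88890223863154, 'fy': 418.88890223863154, 'cx': 259.0086722566871, 'cy': 194.5602501927054, 'k1': -0.005516743535591184, 'eye': array([1020.19952155,  574.20669497,  641.36640916]), 'rotation': array([-128.65416134,   -1.15889808,  138.45625023])}
bean_jar 0.69 [220. 249.] [664.  67.   0.]
pasta_jar 0.93 [224. 200.] [556. -56.   0.]
pasta_jar 0.41 [258. 177.] [431. -74.   0.]
pea_jar 0.69 [180. 216.] [669. -73.   0.]
white_tin 0.92 [296. 205.] [436.  69.   0.]
white_tin 0.73 [329. 222.] [424. 160.   0.]
white_tin 0.57 [325. 201.] [373. 104.   0.]
red_tin 0.71 [260. 176.] [426. -73.   0.]
black_tin 0.86 [255. 227.] [563.  64.   0.]
white_tray 0.98 [197. 151.] [ 480. -277.    0.]
side {'fx': 497.22414831786466, 'fy': 497.22414831786466, 'cx': 259.28139362521614, 'cy': 198.64297400343057, 'k1': -0.17698541883946223, 'eye': array([ 407.81761853, -691.20495139,  636.8905755 ]), 'rotation': array([-1.30454908e+02, -1.13225647e-01, -1.01075927e+01])}
bean_jar 0.63 [315. 186.] [660.  62.   0.]
pasta_jar 0.7 [281. 234.] [561. -60.   0.]
pasta_jar 0.42 [316. 185.] [662.  66.  
[... 819 characters left out ...]
2e+02, -9.14565308e-04,  2.55398696e+01]), 'force': array([ 1.38170103,  0.57058924, -0.24889443]), 'torque': array([-0.007908  , -0.04871635,  0.00841162]), 'gripper_force': 0.0, 'gripper_width': 91.25059737519452}
{'fx': 304.9942957624323, 'fy': 304.9942957624323, 'cx': 252.2393867545121, 'cy': 190.68878965404588, 'k1': -0.052316427025287604, 'hand_eye': array([[ 9.09403017e-04, -9.65825360e-01, -2.59192106e-01,
         7.18623060e+01],
       [ 9.99999567e-01,  8.27733389e-04,  4.24228682e-04,
         6.85669249e-01],
       [-1.95188859e-04, -2.59192379e-01,  9.65825695e-01,
        -1.56884154e+02],
       [ 0.00000000e+00,  0.00000000e+00,  0.00000000e+00,
         1.00000000e+00]])}
```

View pics/scene0.png

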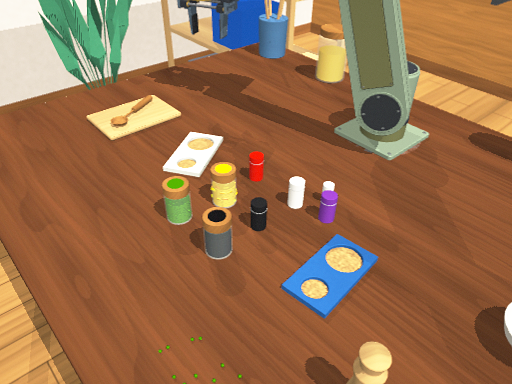

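View pics/side0.png

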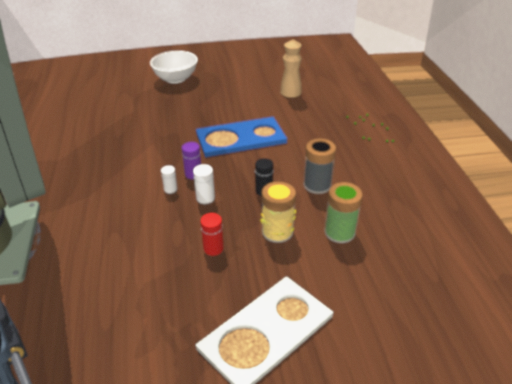

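Candidates for the white tin: the large white at scene (296,193), the small white at (328,188) and the purple at (328,207). The purple one is excluded, and the larger of the remaining two is (296,193). Next I measure the trays and object tops, and check the choice in a close crop.

```bash
python3 - <<'E'
from h import *
p=cv2.imread('pics/scene0.png'); cv2.imwrite('pics/crop.png',cv2.resize(p[160:260,210:360],None,fx=4,fy=4,interpolation=cv2.INTER_CUBIC))
def rng(h,lo,hi): return cv2.inRange(h,np.array(lo),np.array(hi))
def big(m,win):
    w=np.zeros_like(m); x0,y0,x1,y1=win; w[y0:y1,x0:x1]=m[y0:y1,x0:x1]
    return w
W={'scene':{'blue':(275,228,385,320),'white':(155,125,232,182)},'side':{'blue':(190,112,292,160),'white':(190,270,340,384)}}
for c in W:
    p=cv2.imread(f'pics/{c}0.png'); h=cv2.cvtColor(p,cv2.COLOR_BGR2HSV)
    for t,win in W[c].items():
        m=rng(h,(100,150,60),(125,255,255)) if t=='blue' else rng(h,(0,0,140),(179,60,255))
        m=big(m,win); n,l,s,_=cv2.connectedComponentsWithStats(m); k=1+np.argmax(s[1:,4]); m=np.uint8(l==k)*255
        cs,hi=cv2.findContours(m,cv2.RETR_CCOMP,cv2.CHAIN_APPROX_NONE)
        for q,hh in zip(cs,hi[0]):
            if len(q)<25: continue
            w=np.array([on_plane(c,u,v,12)[:2] for u,v in q[:,0]],np.float32)
            if hh[3]<0: print(c,t,'rect',cv2.minAreaRect(w))
            else: print(c,t,'hole',cv2.fitEllipse(w))
    bx={'bean_jar':(95,0),'pasta_jar':(95,0),'pea_jar':(95,0),'white_tin':(70,0),'red_tin':(70,0),'black_tin':(70,0)}
E
```

```text
scene blue rect ((540.9826049804688, 265.5564270019531), (196.51918029785156, 102.7624740600586), 6.794673919677734)
scene blue hole ((596.7371215820312, 272.5337829589844), (49.62947463989258, 53.72118377685547), 37.16154479980469)
scene blue hole ((496.4223937988281, 260.7490539550781), (73.17408752441406, 77.66447448730469), 36.67699432373047)
scene white rect ((501.4266662597656, -259.9767761230469), (205.069580078125, 108.10869598388672), 33.615726470947266)
scene white hole ((547.5571899414062, -229.92755126953125), (44.7468376159668, 49.938995361328125), 69.65547943115234)
scene white hole ((463.0777587890625, -286.10272216796875), (67.82289123535156, 74.0049057006836), 64.48371124267578)
side blue rect ((535.1701049804688, 256.70941162109375), (187.7808380126953, 108.37400817871094), 6.4192304611206055)
side blue hole ((490.0620422363281, 254.06375122070312), (81.5330810546875, 83.22128295898438), 167.48300170898438)
side blue hole ((590.884033203125, 266.11541748046875), (56.42691421508789, 60.386322021484375), 162.275390625)
side white rect ((495.01483154296875, -267.353271484375), (196.09030151367188, 107.18927764892578), 33.61344909667969)
side white hole ((457.07440185546875, -293.22802734375), (70.63109588623047, 74.37744140625), 83.5022964477539)
side white hole ((541.5449829101562, -237.17652893066406), (46.03983688354492, 50.246498107910156), 76.86397552490234)
```

View pics/crop.png

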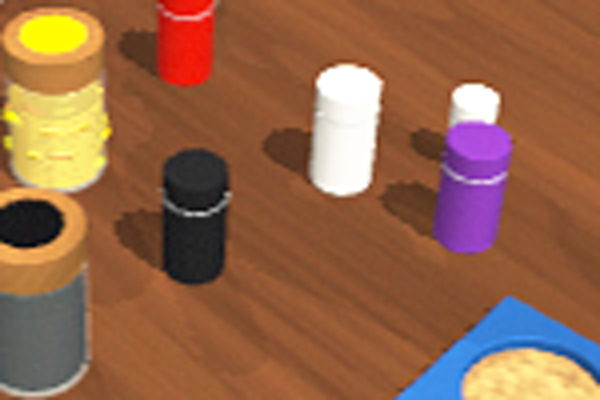

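The crop confirms it: the large white tin is at crop (345,130), with the smaller white one at (475,115) behind the purple one. The two fixed cameras disagree by about 6 mm, so I'll move over the white tray and look with the wrist camera.

Emit:
arm_command(
  motion=[
    {"offset": [0,0,0],"spin": 0.15},
    {"offset": [0,0,0],"spin": 0.15},
    {"offset": [0,0,0],"spin": 0.1458},
    {"offset": [0.042,-0.042,0],"spin": 0},
    {"offset": [0.042,-0.042,0],"spin": 0},
  ],
)

```text
time_s: 1.62
ee_pos: [332.5, -434.2, 227.9]
ee_rot: [180.0, -0.0, -0.1]
force: [0.6, -0.1, 0.0]
gripper_width: 90.8
gripper_force: 0.0
```

Emit:
arm_command(
  motion=[
    {"offset": [0.042,-0.042,0],"spin": 0},
    {"offset": [0.042,-0.042,0],"spin": 0},
    {"offset": [0.042,-0.042,0],"spin": 0},
    {"offset": [0.042,-0.042,0],"spin": 0},
    {"offset": [0,0,0],"spin": 0},
  ],
)

```text
time_s: 2.25
ee_pos: [502.3, -264.0, 227.8]
ee_rot: [-180.0, -0.0, 0.3]
force: [0.3, 0.1, -0.1]
gripper_width: 91.4
gripper_force: 0.0
```

```bash
cat >> h.py <<'E'
def cork(st,p,t):
    h=cv2.cvtColor(p,cv2.COLOR_BGR2HSV)
    m=cv2.inRange(h,(100,150,50),(125,255,255)) if t=='blue' else cv2.inRange(h,(0,0,130),(179,60,255))
    cs,hi=cv2.findContours(m,cv2.RETR_CCOMP,cv2.CHAIN_APPROX_NONE)
    for q,hh in zip(cs,hi[0]):
        if len(q)<40: continue
        w=np.array([on_plane('wrist',u,v,12,st)[:2] for u,v in q[:,0]],np.float32)
        print(t,'rect' if hh[3]<0 else 'hole',[np.round(a,1) for a in (cv2.minAreaRect(w) if hh[3]<0 else cv2.fitEllipse(w))])
E
python3 - <<'E'
from h import *
st=env.state(); p,d=env.grab_frame('wrist'); cv2.imwrite('pics/w1.png',p); cork(st,p,'white')
E
```

```text
white rect [array([360.1, -74.8]), array([ 1.6, 82.1]), np.float64(0.1)]
white rect [array([ 365.9, -129.8]), array([  2.8, 190.2]), np.float64(0.4)]
white rect [array([440.8,  58.5]), array([27.5, 41.5]), np.float64(7.8)]
white rect [array([ 494.8, -267.4]), array([191.5, 102. ]), np.float64(33.7)]
white hole [array([ 458.9, -291.9]), array([72.8, 74.4]), np.float64(23.9)]
white hole [array([ 542.8, -236.4]), array([50.1, 50.5]), np.float64(95.6)]
```

View pics/w1.png

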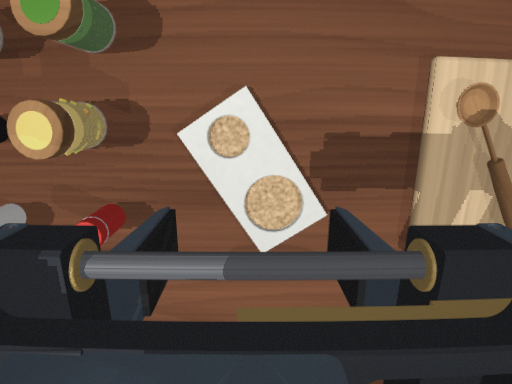

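Emit:
arm_command(
  motion=[
    {"offset": [-0.01,-0.052,0],"spin": 0},
    {"offset": [-0.01,-0.053,0],"spin": 0},
    {"offset": [-0.01,-0.053,0],"spin": 0},
    {"offset": [-0.01,-0.053,0],"spin": 0},
    {"offset": [-0.012,-0.053,0],"spin": 0},
  ],
)

```text
time_s: 2.92
ee_pos: [447.1, -2.8, 228.1]
ee_rot: [180.0, -0.0, -0.1]
force: [0.7, 0.1, 0.5]
gripper_width: 91.0
gripper_force: 0.0
```

```bash
python3 - <<'E'
from h import *
st=env.state(); p,d=env.grab_frame('wrist'); cv2.imwrite('pics/w2.png',p); print(st['ee_pos'],st['ee_rot'])
for t,z in dict(pasta_jar=0,white_tin=0,red_tin=0,black_tin=0).items():
    for r in env.pinpoint('wrist',t): print(t,round(r['score'],2),np.round(r['location']),np.round(on_plane('wrist',*r['location'],z,st),1))
E
```

```text
[447.10977602  -2.75855103 228.14305953] [ 1.79969441e+02 -3.65595204e-02 -1.46188161e-01]
pasta_jar 0.92 [295.  77.] [556.7 -55.5   0. ]
white_tin 0.92 [199. 176.] [436.2  64.9   0. ]
white_tin 0.56 [136. 190.] [417.9 148.6   0. ]
white_tin 0.38 [173. 225.] [368.3 103.7   0. ]
white_tin 0.38 [39. 98.] [536.1 261.6   0. ]
red_tin 0.8 [306. 176.] [436.4 -74.3   0. ]
black_tin 0.87 [197.  81.] [553.   61.9   0. ]
```

View pics/w2.png

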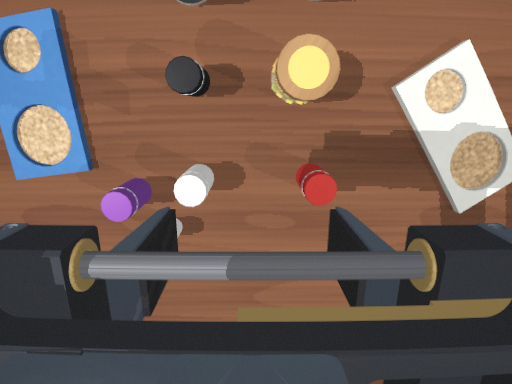

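The picture shows the white tin top at about (193,187), the red tin top at (319,189), the yellow disc at (308,67), and the blue tray at left. I'll compute tops and blue recesses from these.

```bash
python3 - <<'E'
from h import *
p=cv2.imread('pics/w2.png'); st=dict(ee_pos=[447.1,-2.76,228.14],ee_rot=[180,0,-.15])
for n,u,v,z in (('white',193,187,70),('red',319,189,70),('black',183.5,75,70),('pasta',308.5,67,95)): print(n,on_plane('wrist',u,v,z,st).round(1))
h=cv2.cvtColor(p,cv2.COLOR_BGR2HSV)
m=cv2.inRange(h,(24,150,180),(34,255,255)); m[:, :250]=0;m[110:]=0;M=cv2.moments(m,True); print('yellow',M['m00'],on_plane('wrist',M['m10']/M['m00'],M['m01']/M['m00'],95,st))
cork(st,p,'blue');cork(st,p,'white')
E
```

```text
white [439.1  59.3  70. ]
red [436.6 -75.5  70. ]
black [552.3  63.2  70. ]
pasta [556.3 -54.6  95. ]Traceback (most recent call last):
  File "<stdin>", line 5, in <module>
ZeroDivisionError: float division by zero
```

Emit:
arm_command(
  motion=[
    {"offset": [-0.016,0.025,0.036],"spin": 0},
    {"offset": [-0.016,0.025,0.036],"spin": 0},
    {"offset": [-0.015,0.023,0.036],"spin": 0},
    {"offset": [0,0,0],"spin": 0},
  ],
  jaw=0.075,
  newtons=25,
)

```text
time_s: 3.68
ee_pos: [398.2, -77.9, 118.0]
ee_rot: [-179.9, 0.4, -0.3]
force: [0.5, -0.6, -0.3]
gripper_width: 75.0
gripper_force: 0.0
```

```bash
cat >> h.py <<'E'
def top(st,p,lo,hi,z,inv=False):
    h=cv2.cvtColor(p,cv2.COLOR_BGR2HSV); m=cv2.inRange(h,np.array(lo),np.array(hi)); m=cv2.morphologyEx(m,cv2.MORPH_OPEN,np.ones((3,3)))
    n,l,s,c=cv2.connectedComponentsWithStats(m); k=1+np.argmax(s[1:,4]); print('blob',s[k],on_plane('wrist',*c[k],z,st).round(1))
E
python3 - <<'E'
from h import *
p=cv2.imread('pics/w2.png'); st=dict(ee_pos=[447.1,-2.76,228.14],ee_rot=[180,0,-.15])
cork(st,p,'blue')
top(st,p,(22,100,150),(34,255,255),95)
st=env.state(); p,d=env.grab_frame('wrist'); cv2.imwrite('pics/w3.png',p); print(st['ee_pos'])
top(st,p,(0,150,60),(6,255,255),70)
for r in env.pinpoint('wrist','red_tin'): print(r['location'],on_plane('wrist',*r['location'],0,st))
E
```

```text
blue rect [array([490.1, 274.4]), array([76.8, 44.8]), np.float64(1.4)]
blue rect [array([592.8, 280.6]), array([25.8, 55.4]), np.float64(79.7)]
blue rect [array([541.7, 211.1]), array([187.8,   7. ]), np.float64(7.0)]
blob [ 288   46   41   43 1402] [556.4 -54.5  95. ]
[398.16479702 -77.86348978 117.97151554]
blob [ 223  134   53   53 2136] [436.7 -77.   70. ]
[249.8, 146.1] [437.48156276 -76.95938809   0.        ]
```

View pics/w3.png

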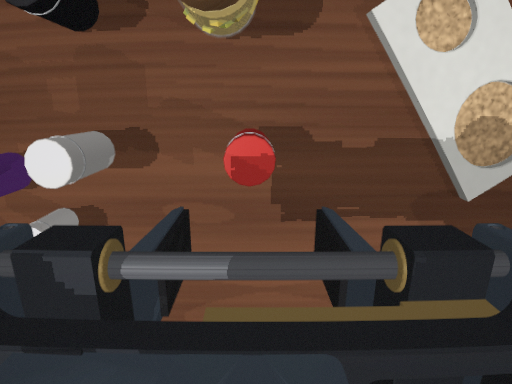

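Red tin centre is (437,-77), seen at (250,160) clear between the fingers. Grasping.

Emit:
arm_command(
  motion=[
    {"offset": [0.039,-0.001,0],"spin": 0},
    {"offset": [0,0,0.035],"spin": 0},
    {"offset": [0,0,0.043],"spin": 0},
    {"offset": [0,0,0],"spin": 0},
  ],
)

```text
time_s: 4.28
ee_pos: [439.7, -74.4, 41.1]
ee_rot: [-180.0, 0.2, 0.0]
force: [-0.5, 0.3, 0.8]
gripper_width: 75.1
gripper_force: 0.0
```

Emit:
arm_command(
  motion=[
    {"offset": [0,0,0],"spin": 0},
    {"offset": [0,0,0],"spin": 0},
    {"offset": [0,0,0],"spin": 0},
    {"offset": [0,0,0],"spin": 0},
    {"offset": [0,0,0],"spin": 0},
  ],
  jaw=0.02,
)

```text
time_s: 4.9
ee_pos: [440.3, -75.0, 42.5]
ee_rot: [180.0, -0.1, 0.0]
force: [-0.4, -0.8, 5.0]
gripper_width: 35.4
gripper_force: 25.0
```

Emit:
arm_command(
  motion=[
    {"offset": [0,0,-0.025],"spin": 0},
    {"offset": [0,0,-0.03],"spin": 0},
    {"offset": [0.015,0.03,0],"spin": 0},
    {"offset": [0.022,0.035,0],"spin": 0},
    {"offset": [0.022,0.035,0],"spin": 0},
  ],
)

```text
time_s: 5.52
ee_pos: [499.2, -175.7, 96.8]
ee_rot: [-180.0, 0.0, 0.0]
force: [0.1, -0.8, -1.4]
gripper_width: 36.0
gripper_force: 25.0
```

Emit:
arm_command(
  motion=[
    {"offset": [0.022,0.031,0],"spin": 0},
    {"offset": [0.022,0.03,0],"spin": 0},
    {"offset": [0,0,0],"spin": 0},
    {"offset": [0,0,0],"spin": 0},
  ],
)

```text
time_s: 6.02
ee_pos: [541.9, -235.2, 96.2]
ee_rot: [-179.9, 0.1, -0.0]
force: [-0.5, -0.0, 0.1]
gripper_width: 35.5
gripper_force: 25.0
```

```bash
python3 - <<'E'
from h import *
for i in range(3):
    st=env.state(); p,d=env.grab_frame('wrist'); print(st['ee_pos'],st['gripper_force'])
cv2.imwrite('pics/w4.png',p); cork(st,p,'white')
E
```

```text
[ 541.91119684 -235.23312177   96.20953284] 24.994643926620483
[ 541.89881313 -234.92604855   96.42132508] 24.994621574878693
[ 541.9934455  -234.83989937   96.65724168] 24.99461531639099
white rect [array([ 443.2, -256.5]), array([11.4, 25.8]), np.float64(8.2)]
white rect [array([469. , -63.1]), array([ 1. , 25.8]), np.float64(1.3)]
white rect [array([ 479.4, -430.2]), array([16.1, 86. ]), np.float64(1.3)]
white hole [array([ 477.9, -424.6]), array([ 2.4, 63. ]), np.float64(179.3)]
white rect [array([478.3, -44.4]), array([83.1, 16.5]), np.float64(88.0)]
white hole [array([477.3, -44.9]), array([ 2.5, 69.8]), np.float64(0.7)]
white rect [array([ 478.9, -236. ]), array([ 22.8, 131.9]), np.float64(0.2)]
white hole [array([ 477.6, -266.4]), array([ 2.1, 37.1]), np.float64(179.9)]
white hole [array([ 477.6, -242. ]), array([ 2.1, 47.7]), np.float64(0.0)]
white rect [array([ 506.3, -236.2]), array([22.4, 58.2]), np.float64(0.1)]Traceback (most recent call last):
  File "<stdin>", line 4, in <module>
  File "h.py", line 25, in cork
    w=np.array([on_plane('wrist',u,v,12,st)[:2] for u,v in q[:,0]],np.float32)
                ~~~~~~~~^^^^^^^^^^^^^^^^^^^
  File "h.py", line 16, in on_plane
    Rm,e=T(cam,st); d=Rm@ray(cam,u,v); return e+d*(z-e[2])/d[2]
                         ~~~^^^^^^^^^
  File "h.py", line 10, in ray
    m=env.camera_model(cam); x=(u-m['cx'])/m['fx']; y=(v-m['cy'])/m['fy']
ValueError: time passes only in moves, steps and waits
```

View pics/w4.png

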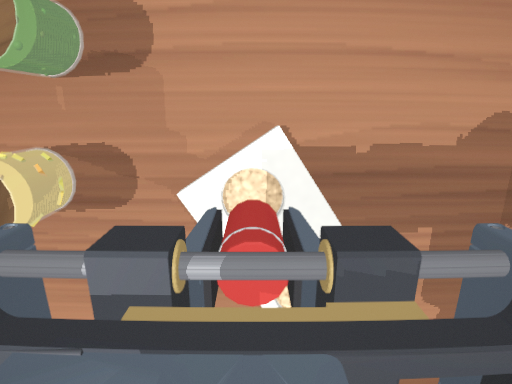

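The red tin is held upright at (252,250), with the small recess directly below at (253,190). Lowering it.

Emit:
arm_command(
  motion=[
    {"offset": [0.001,0,0.02],"spin": 0},
    {"offset": [0,0,0.02],"spin": 0},
    {"offset": [0,0,0.006],"spin": 0},
    {"offset": [0,0,0.003],"spin": 0},
    {"offset": [0,0,0],"spin": 0},
  ],
)

```text
time_s: 6.8
ee_pos: [544.2, -235.8, 48.5]
ee_rot: [180.0, -0.0, 0.0]
force: [0.6, 1.0, -1.2]
gripper_width: 35.6
gripper_force: 25.0
```

Emit:
arm_command(
  motion=[
    {"offset": [0,0,0.001],"spin": 0},
    {"offset": [0,0,0],"spin": 0},
  ],
)

```text
time_s: 7.05
ee_pos: [544.1, -235.9, 47.3]
ee_rot: [180.0, -0.0, -0.0]
force: [-0.8, 0.8, -0.6]
gripper_width: 35.8
gripper_force: 25.0
```

Emit:
arm_command(
  motion=[
    {"offset": [0,0,0.001],"spin": 0},
    {"offset": [0,0,0],"spin": 0},
  ],
)

```text
time_s: 7.3
ee_pos: [544.2, -236.0, 46.5]
ee_rot: [180.0, -0.0, -0.0]
force: [-1.2, -0.2, 2.5]
gripper_width: 35.8
gripper_force: 25.0
```

Emit:
arm_command(
  motion=[
    {"offset": [0,0,0.001],"spin": 0},
    {"offset": [0,0,0],"spin": 0},
  ],
)

```text
time_s: 7.55
ee_pos: [544.2, -236.0, 46.5]
ee_rot: [180.0, -0.1, -0.0]
force: [-1.5, 0.7, 9.0]
gripper_width: 35.4
gripper_force: 25.0
```

Emit:
arm_command(
  motion=[
    {"offset": [0,0,0.001],"spin": 0},
    {"offset": [0,0,0],"spin": 0},
  ],
)

```text
time_s: 7.8
ee_pos: [544.2, -236.0, 46.4]
ee_rot: [180.0, -0.1, -0.0]
force: [-3.9, 1.3, 15.3]
gripper_width: 35.5
gripper_force: 25.0
```

Landed (force rising, z steady at 46.4). Release and go for the pasta jar.

Emit:
arm_command(
  motion=[
    {"offset": [0,0,-0.002],"spin": 0},
    {"offset": [0,0,0],"spin": 0},
    {"offset": [0,0,0],"spin": 0},
    {"offset": [0,0,0],"spin": 0},
  ],
  jaw=0.065,
)

```text
time_s: 8.3
ee_pos: [543.8, -235.8, 45.5]
ee_rot: [-180.0, 0.0, -0.0]
force: [-0.2, -0.2, -1.0]
gripper_width: 65.0
gripper_force: 0.0
```

Emit:
arm_command(
  motion=[
    {"offset": [0,0,-0.03],"spin": 0},
    {"offset": [0,0,-0.04],"spin": 0},
    {"offset": [0,0,-0.04],"spin": 0},
    {"offset": [-0.008,-0.045,0],"spin": 0},
    {"offset": [-0.007,-0.045,0],"spin": 0},
  ],
)

```text
time_s: 8.93
ee_pos: [528.9, -145.2, 156.3]
ee_rot: [180.0, -0.1, -0.1]
force: [-0.1, 0.5, -0.0]
gripper_width: 65.1
gripper_force: 0.0
```

Emit:
arm_command(
  motion=[
    {"offset": [-0.007,-0.045,0],"spin": 0},
    {"offset": [-0.008,-0.046,0],"spin": 0},
    {"offset": [0,0,0],"spin": 0},
  ],
  jaw=0.082,
)

```text
time_s: 9.3
ee_pos: [513.1, -52.4, 155.9]
ee_rot: [-180.0, 0.0, 0.2]
force: [-0.0, 0.1, 0.7]
gripper_width: 82.2
gripper_force: 0.0
```

```bash
sed -i "s/^def T(/import functools\n@functools.cache\ndef cm(c): return env.camera_model(c)\ndef T(/; s/m=env.camera_model(cam)/m=cm(cam)/" h.py
python3 - <<'E'
from h import *
st=env.state(); p,d=env.grab_frame('wrist'); cv2.imwrite('pics/w5.png',p); print(st['ee_pos'])
top(st,p,(22,100,150),(34,255,255),95)
for t in('pasta_jar','bean_jar','red_tin','black_tin','pea_jar'):
  for r in env.pinpoint('wrist',t): print(t,r['score'],r['location'],on_plane('wrist',*r['location'],4*(t=='red_tin'),st))
E
```

```text
[513.09263711 -52.41035055 155.87195294]
blob [240 154  40  22 711] [547.3 -57.4  95. ]
pasta_jar 0.77 [254.4, 138.5] [556.2759606  -55.55522924   0.        ]
bean_jar 0.59 [126.6, 24.6] [663.67428616  66.1585585    0.        ]
red_tin 0.82 [427.7, 156.9] [ 539.54090106 -235.345669      4.        ]
black_tin 0.71 [139.8, 142.3] [552.22694828  62.04999766   0.        ]
pea_jar 0.6 [277.2, 19.9] [667.13201532 -76.21178144   0.        ]
```

View pics/w5.png

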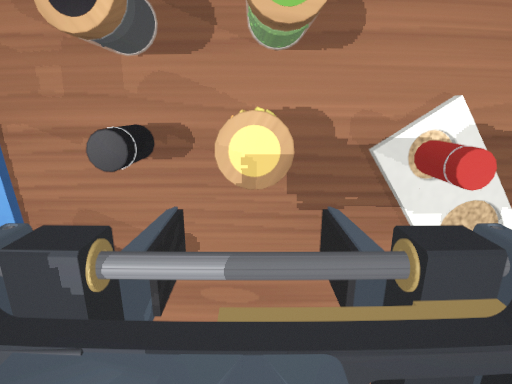

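Pasta lid disc at (254,150). The red tin stands upright in its recess at (430,158), about 3 mm from centre. Grasping the pasta jar.

Emit:
arm_command(
  motion=[
    {"offset": [0.042,0.003,0],"spin": 0},
    {"offset": [0,0,0],"spin": 0},
    {"offset": [0,0,0.036],"spin": 0},
    {"offset": [0,0,0.036],"spin": 0},
    {"offset": [0,0,0.034],"spin": 0},
  ],
)

```text
time_s: 10.22
ee_pos: [555.1, -58.5, 48.8]
ee_rot: [180.0, 0.0, -0.1]
force: [0.2, 0.3, -1.1]
gripper_width: 81.9
gripper_force: 0.0
```

Emit:
arm_command(
  motion=[
    {"offset": [0,0,0],"spin": 0},
    {"offset": [0,0,0],"spin": 0},
    {"offset": [0,0,0],"spin": 0},
    {"offset": [0,0,0],"spin": 0},
  ],
  jaw=0.04,
  newtons=35,
)

```text
time_s: 10.72
ee_pos: [557.0, -57.8, 51.5]
ee_rot: [180.0, -0.2, -0.0]
force: [-0.7, 1.4, 4.8]
gripper_width: 57.6
gripper_force: 35.0
```

Emit:
arm_command(
  motion=[
    {"offset": [0,0,-0.02],"spin": 0},
    {"offset": [0,0,-0.03],"spin": 0},
    {"offset": [-0.025,0.005,-0.01],"spin": 0},
    {"offset": [-0.035,0.02,0],"spin": 0},
    {"offset": [-0.035,0.025,0],"spin": 0},
  ],
)

```text
time_s: 11.35
ee_pos: [459.7, -108.2, 110.1]
ee_rot: [180.0, -0.0, 0.1]
force: [-0.2, -1.5, -3.6]
gripper_width: 57.6
gripper_force: 35.0
```

Emit:
arm_command(
  motion=[
    {"offset": [-0.003,0.036,0],"spin": 0},
    {"offset": [0,0.037,0],"spin": 0},
    {"offset": [0,0.037,0],"spin": 0},
    {"offset": [0,0.037,0],"spin": 0},
    {"offset": [0,0.037,0],"spin": 0},
  ],
)

```text
time_s: 11.98
ee_pos: [457.5, -293.1, 110.0]
ee_rot: [180.0, 0.0, 0.0]
force: [1.2, 0.1, -3.2]
gripper_width: 57.5
gripper_force: 35.0
```

Emit:
arm_command(
  motion=[
    {"offset": [0,0,0],"spin": 0},
    {"offset": [0,0,0],"spin": 0},
  ],
)

```text
time_s: 12.22
ee_pos: [457.3, -291.3, 109.7]
ee_rot: [-180.0, 0.1, -0.0]
force: [-0.1, 0.4, -1.8]
gripper_width: 57.6
gripper_force: 35.0
```

Emit:
arm_command(
  motion=[
    {"offset": [0,0,0.02],"spin": 0},
    {"offset": [0,0,0.02],"spin": 0},
    {"offset": [0,0,0.008],"spin": 0},
    {"offset": [0,0,0.004],"spin": 0},
    {"offset": [0,0,0],"spin": 0},
  ],
)

```text
time_s: 12.85
ee_pos: [458.2, -291.7, 58.3]
ee_rot: [180.0, -0.0, 0.0]
force: [-0.7, 0.1, -3.0]
gripper_width: 57.5
gripper_force: 35.0
```

Emit:
arm_command(
  motion=[
    {"offset": [0,0,0.001],"spin": 0},
    {"offset": [0,0,0.001],"spin": 0},
    {"offset": [0,0,0],"spin": 0},
  ],
)

```text
time_s: 13.22
ee_pos: [458.0, -291.9, 56.1]
ee_rot: [180.0, -0.0, -0.0]
force: [-0.0, 0.0, -1.7]
gripper_width: 57.2
gripper_force: 35.0
```

Emit:
arm_command(
  motion=[
    {"offset": [0,0,0.001],"spin": 0},
    {"offset": [0,0,0],"spin": 0},
  ],
)

```text
time_s: 13.48
ee_pos: [458.0, -291.9, 55.6]
ee_rot: [180.0, -0.0, 0.0]
force: [-0.6, 1.1, 3.2]
gripper_width: 57.8
gripper_force: 35.0
```

Emit:
arm_command(
  motion=[
    {"offset": [0,0,0.001],"spin": 0},
    {"offset": [0,0,0],"spin": 0},
  ],
)

```text
time_s: 13.72
ee_pos: [458.0, -291.9, 55.5]
ee_rot: [180.0, -0.0, 0.0]
force: [-3.2, 2.1, 11.2]
gripper_width: 57.3
gripper_force: 35.0
```

Jar is down. Release, rise, and go to view the white tin.

Emit:
arm_command(
  motion=[
    {"offset": [0,0,-0.001],"spin": 0},
    {"offset": [0,0,0],"spin": 0},
    {"offset": [0,0,0],"spin": 0},
    {"offset": [0,0,0],"spin": 0},
  ],
  jaw=0.08,
)

```text
time_s: 14.22
ee_pos: [457.9, -291.8, 54.7]
ee_rot: [-180.0, 0.0, -0.0]
force: [-0.5, -0.2, 0.4]
gripper_width: 79.7
gripper_force: 0.0
```

Emit:
arm_command(
  motion=[
    {"offset": [0,0,-0.03],"spin": 0},
    {"offset": [0,0,-0.04],"spin": 0},
    {"offset": [0,0,-0.03],"spin": 0},
    {"offset": [-0.01,-0.05,0],"spin": 0},
    {"offset": [-0.01,-0.05,0],"spin": 0},
  ],
)

```text
time_s: 14.85
ee_pos: [437.8, -191.1, 155.2]
ee_rot: [180.0, -0.1, -0.1]
force: [0.9, 0.3, 0.2]
gripper_width: 80.1
gripper_force: 0.0
```

Emit:
arm_command(
  motion=[
    {"offset": [-0.01,-0.05,0],"spin": 0},
    {"offset": [-0.01,-0.05,0],"spin": 0},
    {"offset": [-0.01,-0.05,0.012],"spin": 0},
    {"offset": [-0.01,-0.05,0.012],"spin": 0},
    {"offset": [0,-0.054,0.012],"spin": 0},
  ],
  jaw=0.065,
)

```text
time_s: 15.48
ee_pos: [397.2, 63.5, 118.8]
ee_rot: [180.0, -0.0, -0.0]
force: [0.9, -0.0, 1.0]
gripper_width: 65.0
gripper_force: 0.0
```

Emit:
arm_command(
  motion=[
    {"offset": [0,0,0],"spin": 0},
  ],
)

```text
time_s: 15.6
ee_pos: [397.1, 64.8, 118.3]
ee_rot: [-180.0, 0.1, 0.4]
force: [-0.7, -0.8, 0.1]
gripper_width: 65.0
gripper_force: 0.0
```

```bash
python3 - <<'E'
from h import *
st=env.state(); p,d=env.grab_frame('wrist'); cv2.imwrite('pics/w6.png',p); print(st['ee_pos'])
for t in('white_tin','blue_tray'):
  for r in env.pinpoint('wrist',t): print(t,r['score'],r['location'],on_plane('wrist',*r['location'],0,st))
cork(st,p[:220],'blue')
E
```

```text
[397.08532241  64.83618093 118.2805733 ]
white_tin 0.98 [161.9, 165.5] [418.7339843 146.7340636   0.       ]
white_tin 0.76 [210.9, 217.2] [368.78651557 103.0376976    0.        ]
white_tin 0.7 [253.1, 146.1] [436.90866206  63.15404462   0.        ]
blue_tray 0.88 [20.2, 28.9] [537.08668502 262.80213277   0.        ]
```

View pics/w6.png

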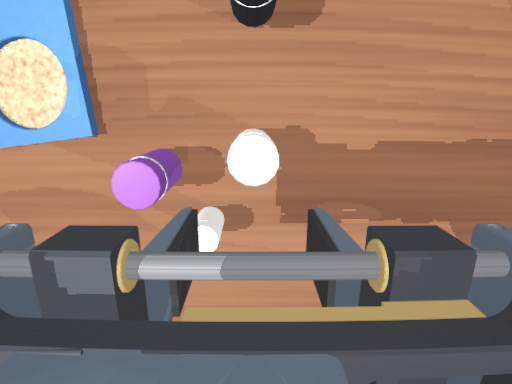

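White tin at (253,160), world (437,63); the purple and small white tins are clear of the fingers. Grasping.

Emit:
arm_command(
  motion=[
    {"offset": [0.039,0.0015,0],"spin": 0},
    {"offset": [0,0,0],"spin": 0},
    {"offset": [0,0,0.035],"spin": 0},
    {"offset": [0,0,0.042],"spin": 0},
    {"offset": [0,0,0],"spin": 0},
  ],
)

```text
time_s: 16.38
ee_pos: [434.1, 59.2, 40.1]
ee_rot: [179.9, 0.4, -0.1]
force: [0.1, -0.1, 0.1]
gripper_width: 65.1
gripper_force: 0.0
```

Emit:
arm_command(
  motion=[
    {"offset": [0,0,0],"spin": 0},
    {"offset": [0,0,0],"spin": 0},
    {"offset": [0,0,0],"spin": 0},
    {"offset": [0,0,0],"spin": 0},
  ],
  jaw=0.02,
  newtons=25,
)

```text
time_s: 16.88
ee_pos: [437.9, 61.0, 43.0]
ee_rot: [-180.0, -0.1, -0.0]
force: [0.5, 1.1, 5.5]
gripper_width: 36.0
gripper_force: 25.0
```

Emit:
arm_command(
  motion=[
    {"offset": [0,0,-0.03],"spin": 0},
    {"offset": [0,0,-0.04],"spin": 0},
    {"offset": [0.012,-0.035,0],"spin": 0},
    {"offset": [0.012,-0.035,0],"spin": 0},
    {"offset": [0.012,-0.035,0],"spin": 0},
  ],
)

```text
time_s: 17.5
ee_pos: [473.0, 166.5, 112.1]
ee_rot: [180.0, -0.0, 0.0]
force: [0.6, -0.7, -1.4]
gripper_width: 35.5
gripper_force: 25.0
```

Emit:
arm_command(
  motion=[
    {"offset": [0.012,-0.035,0],"spin": 0},
    {"offset": [0.012,-0.035,0],"spin": 0},
    {"offset": [0,0,0],"spin": 0},
    {"offset": [0,0,0],"spin": 0},
  ],
)

```text
time_s: 18.0
ee_pos: [496.1, 235.1, 111.5]
ee_rot: [179.9, 0.1, 0.0]
force: [-0.3, -0.5, -2.3]
gripper_width: 35.6
gripper_force: 25.0
```

```bash
python3 - <<'E'
from h import *
st=env.state(); p,d=env.grab_frame('wrist'); cv2.imwrite('pics/w7.png',p); print(st['ee_pos'],st['ee_rot'])
cork(st,p,'blue')
E
```

```text
[496.14869633 235.1154806  111.51377244] [1.79927686e+02 8.34457291e-02 3.29023225e-02]
```

View pics/w7.png

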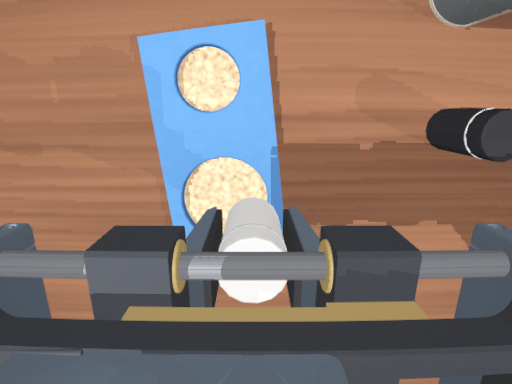

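Both blue recesses are visible, with the small one at (209,79). I'll widen the mask and measure.

```bash
sed -i 's/(100,150,50),(125/(92,120,50),(130/' h.py; python3 - <<'E'
from h import *
p=cv2.imread('pics/w7.png'); st=dict(ee_pos=[496.15,235.1,111.5],ee_rot=[180,0,0])
print(cv2.cvtColor(p,cv2.COLOR_BGR2HSV)[130,200]); cork(st,p,'blue'); print(on_plane('wrist',209,79,12,st),on_plane('wrist',227,195,12,st))
p=cv2.imread('pics/w6.png'); st=dict(ee_pos=[397.1,64.8,118.3],ee_rot=[180,0,0.3]); print(on_plane('wrist',31,84,12,st))
E
```

```text
[105 132 251]
blue rect [array([543.2, 264.3]), array([175. ,  99.8]), np.float64(6.9)]
blue hole [array([591.8, 269.3]), array([51.2, 51.3]), np.float64(0.2)]
[591.92965813 268.51621683  12.        ] [495.71920035 255.96379107  12.        ]
[490.94378417 251.02852259  12.        ]
```

Emit:
arm_command(
  motion=[
    {"offset": [0.032,-0.011,0],"spin": 0},
    {"offset": [0.032,-0.011,0],"spin": 0},
    {"offset": [0.032,-0.0105,0],"spin": 0},
    {"offset": [0,0,0],"spin": 0},
    {"offset": [0,0,0.02],"spin": 0},
  ],
)

```text
time_s: 18.68
ee_pos: [593.2, 267.4, 93.0]
ee_rot: [-180.0, -0.1, -0.1]
force: [0.0, 0.4, -1.8]
gripper_width: 35.7
gripper_force: 25.0
```

Emit:
arm_command(
  motion=[
    {"offset": [0,0,0.02],"spin": 0},
    {"offset": [0,0,0.012],"spin": 0},
    {"offset": [0,0,0.006],"spin": 0},
    {"offset": [0,0,0.003],"spin": 0},
    {"offset": [0,0,0],"spin": 0},
  ],
)

```text
time_s: 19.3
ee_pos: [593.1, 268.2, 51.3]
ee_rot: [-180.0, -0.0, -0.0]
force: [-0.1, 1.2, -0.8]
gripper_width: 35.5
gripper_force: 25.0
```

Emit:
arm_command(
  motion=[
    {"offset": [0,0,0],"spin": 0},
    {"offset": [0,0,0.001],"spin": 0},
    {"offset": [0,0,0],"spin": 0},
  ],
)

```text
time_s: 19.68
ee_pos: [592.9, 268.2, 50.0]
ee_rot: [180.0, -0.0, 0.0]
force: [-0.5, 0.2, -2.3]
gripper_width: 35.5
gripper_force: 25.0
```

Emit:
arm_command(
  motion=[
    {"offset": [0,0,0.0015],"spin": 0},
    {"offset": [0,0,0.001],"spin": 0},
    {"offset": [0,0,0],"spin": 0},
  ],
)

```text
time_s: 20.05
ee_pos: [592.9, 268.2, 47.3]
ee_rot: [180.0, 0.0, 0.0]
force: [-0.8, 0.3, -0.5]
gripper_width: 35.2
gripper_force: 25.0
```

Emit:
arm_command(
  motion=[
    {"offset": [0,0,0.001],"spin": 0},
    {"offset": [0,0,0],"spin": 0},
  ],
)

```text
time_s: 20.3
ee_pos: [593.0, 268.2, 47.1]
ee_rot: [-180.0, -0.0, 0.0]
force: [-2.3, -0.4, 3.5]
gripper_width: 35.3
gripper_force: 25.0
```

Emit:
arm_command(
  motion=[
    {"offset": [0,0,0.001],"spin": 0},
    {"offset": [0,0,0],"spin": 0},
  ],
)

```text
time_s: 20.55
ee_pos: [593.0, 268.2, 47.1]
ee_rot: [-180.0, -0.0, 0.0]
force: [-2.6, -1.5, 9.0]
gripper_width: 35.4
gripper_force: 25.0
```

Down. Release, then over to the bean jar.

Emit:
arm_command(
  motion=[
    {"offset": [0,0,-0.001],"spin": 0},
    {"offset": [0,0,0],"spin": 0},
    {"offset": [0,0,0],"spin": 0},
    {"offset": [0,0,0],"spin": 0},
  ],
  jaw=0.065,
)

```text
time_s: 21.05
ee_pos: [592.9, 268.1, 46.1]
ee_rot: [180.0, 0.0, -0.0]
force: [0.3, 0.5, -1.5]
gripper_width: 65.0
gripper_force: 0.0
```

Emit:
arm_command(
  motion=[
    {"offset": [0,0,-0.03],"spin": 0},
    {"offset": [0,0,-0.04],"spin": 0},
    {"offset": [0,0,-0.04],"spin": 0},
    {"offset": [0.006,0.05,0],"spin": 0},
    {"offset": [0.006,0.05,0],"spin": 0},
  ],
)

```text
time_s: 21.68
ee_pos: [605.2, 167.6, 157.0]
ee_rot: [-180.0, -0.1, 0.1]
force: [0.4, 0.9, -0.4]
gripper_width: 64.8
gripper_force: 0.0
```

Emit:
arm_command(
  motion=[
    {"offset": [0.006,0.05,0],"spin": 0},
    {"offset": [0.006,0.052,0],"spin": 0},
    {"offset": [0,0,0],"spin": 0},
  ],
  jaw=0.082,
)

```text
time_s: 22.05
ee_pos: [617.2, 62.7, 156.3]
ee_rot: [180.0, 0.0, -0.3]
force: [0.3, 0.1, 0.2]
gripper_width: 82.0
gripper_force: 0.0
```

```bash
python3 - <<'E'
from h import *
st=env.state(); p,d=env.grab_frame('wrist'); cv2.imwrite('pics/w8.png',p); print(st['ee_pos'],st['ee_rot'])
for t in('bean_jar','white_tin','pea_jar','black_tin'):
  for r in env.pinpoint('wrist',t): print(t,r['score'],r['location'],on_plane('wrist',*r['location'],0,st))
E
```

```text
[617.16671265  62.73989904 156.30945855] [ 1.79950320e+02  5.75032042e-03 -2.71029206e-01]
bean_jar 0.83 [247.3, 137.9] [661.03084996  66.22465826   0.        ]
white_tin 0.94 [61.5, 207.9] [5.86651389e+02 2.71757827e+02 5.68434189e-14]
pea_jar 0.94 [388.1, 132.3] [666.72372595 -77.98309899   0.        ]
black_tin 0.8 [250.9, 235.7] [553.7556497   63.09312065   0.        ]
```

View pics/w8.png

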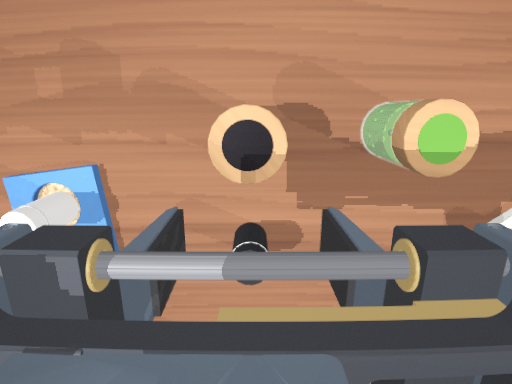

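Bean jar lid at (247,145), world (661,66). Grasping.

Emit:
arm_command(
  motion=[
    {"offset": [0.044,0,0],"spin": 0},
    {"offset": [0,0,0],"spin": 0},
    {"offset": [0,0,0.036],"spin": 0},
    {"offset": [0,0,0.036],"spin": 0},
    {"offset": [0,0,0.034],"spin": 0},
  ],
)

```text
time_s: 22.92
ee_pos: [659.8, 67.3, 49.4]
ee_rot: [180.0, 0.1, 0.1]
force: [0.1, -0.1, -0.2]
gripper_width: 82.0
gripper_force: 0.0
```

Emit:
arm_command(
  motion=[
    {"offset": [0,0,0],"spin": 0},
    {"offset": [0,0,0],"spin": 0},
    {"offset": [0,0,0],"spin": 0},
    {"offset": [0,0,0],"spin": 0},
  ],
  jaw=0.04,
  newtons=35,
)

```text
time_s: 23.42
ee_pos: [662.1, 66.4, 52.5]
ee_rot: [-180.0, -0.2, 0.0]
force: [0.3, 0.8, 4.4]
gripper_width: 57.4
gripper_force: 35.0
```

Emit:
arm_command(
  motion=[
    {"offset": [0,0,-0.025],"spin": 0},
    {"offset": [0,0,-0.035],"spin": 0},
    {"offset": [0,0,-0.03],"spin": 0},
    {"offset": [-0.021,-0.025,0],"spin": 0},
    {"offset": [-0.03,-0.033,0],"spin": 0},
  ],
)

```text
time_s: 24.05
ee_pos: [609.6, 124.1, 140.5]
ee_rot: [-180.0, -0.0, -0.1]
force: [0.6, -0.0, -4.1]
gripper_width: 57.6
gripper_force: 35.0
```

Emit:
arm_command(
  motion=[
    {"offset": [-0.03,-0.033,0],"spin": 0},
    {"offset": [-0.03,-0.033,0],"spin": 0},
    {"offset": [-0.03,-0.033,0],"spin": 0},
    {"offset": [-0.03,-0.033,0],"spin": 0},
    {"offset": [0,0,0],"spin": 0},
  ],
)

```text
time_s: 24.68
ee_pos: [487.4, 257.7, 140.3]
ee_rot: [180.0, 0.1, 0.2]
force: [0.2, -0.6, -3.5]
gripper_width: 57.8
gripper_force: 35.0
```

Emit:
arm_command(
  motion=[
    {"offset": [0,0,0],"spin": 0},
    {"offset": [0,0,0.02],"spin": 0},
    {"offset": [0,0,0.02],"spin": 0},
  ],
)

```text
time_s: 25.05
ee_pos: [491.0, 255.2, 100.1]
ee_rot: [-180.0, -0.1, -0.1]
force: [0.5, -0.3, -3.8]
gripper_width: 57.4
gripper_force: 35.0
```

Emit:
arm_command(
  motion=[
    {"offset": [0,0,0.018],"spin": 0},
    {"offset": [0,0,0.014],"spin": 0},
    {"offset": [0,0,0.007],"spin": 0},
    {"offset": [0,0,0.002],"spin": 0},
    {"offset": [0,0,0],"spin": 0},
  ],
)

```text
time_s: 25.68
ee_pos: [490.3, 256.3, 59.8]
ee_rot: [-180.0, -0.0, -0.0]
force: [0.3, 0.1, -3.5]
gripper_width: 57.9
gripper_force: 35.0
```

Emit:
arm_command(
  motion=[
    {"offset": [0,0,0.001],"spin": 0},
    {"offset": [0,0,0.001],"spin": 0},
    {"offset": [0,0,0],"spin": 0},
  ],
)

```text
time_s: 26.05
ee_pos: [489.9, 256.2, 57.5]
ee_rot: [180.0, -0.0, 0.0]
force: [-0.3, -0.6, -3.5]
gripper_width: 57.5
gripper_force: 35.0
```

Emit:
arm_command(
  motion=[
    {"offset": [0,0,0.001],"spin": 0},
    {"offset": [0,0,0],"spin": 0},
  ],
)

```text
time_s: 26.3
ee_pos: [490.0, 256.2, 56.6]
ee_rot: [-180.0, -0.0, 0.0]
force: [1.3, -0.4, -1.9]
gripper_width: 57.2
gripper_force: 35.0
```

Emit:
arm_command(
  motion=[
    {"offset": [0,0,0.001],"spin": 0},
    {"offset": [0,0,0],"spin": 0},
  ],
)

```text
time_s: 26.55
ee_pos: [490.0, 256.2, 56.5]
ee_rot: [-180.0, -0.0, -0.0]
force: [-2.8, -1.2, 5.1]
gripper_width: 57.4
gripper_force: 35.0
```

Landed. Release, rise straight up, then back toward the base to view the result.

Emit:
arm_command(
  motion=[
    {"offset": [0,0,0],"spin": 0},
    {"offset": [0,0,0],"spin": 0},
    {"offset": [0,0,0],"spin": 0},
    {"offset": [0,0,0],"spin": 0},
  ],
  jaw=0.08,
)

```text
time_s: 27.05
ee_pos: [490.0, 256.2, 55.3]
ee_rot: [180.0, -0.0, -0.0]
force: [0.4, -0.4, 0.3]
gripper_width: 79.7
gripper_force: 0.0
```

Emit:
arm_command(
  motion=[
    {"offset": [0,0,-0.03],"spin": 0},
    {"offset": [0,0,-0.045],"spin": 0},
    {"offset": [0,0,-0.045],"spin": 0},
    {"offset": [0,0,-0.045],"spin": 0},
    {"offset": [-0.03,0.03,0],"spin": 0},
  ],
)

```text
time_s: 27.68
ee_pos: [463.3, 228.0, 224.2]
ee_rot: [-179.8, -0.5, 0.1]
force: [-0.9, -0.8, -1.1]
gripper_width: 79.9
gripper_force: 0.0
```

Emit:
arm_command(
  motion=[
    {"offset": [-0.03,0.03,0],"spin": 0},
    {"offset": [0,0,0],"spin": 0},
    {"offset": [0,0,0],"spin": 0},
  ],
)

```text
time_s: 28.05
ee_pos: [430.6, 196.5, 220.7]
ee_rot: [-180.0, -0.1, -0.0]
force: [-0.9, -0.3, -1.1]
gripper_width: 79.8
gripper_force: 0.0
```

```bash
python3 - <<'E'
from h import *
st=env.state(); p,d=env.grab_frame('wrist'); print(st['ee_pos'])
for t in('bean_jar','white_tin'):
  for r in env.pinpoint('wrist',t): print('wrist',t,round(r['score'],2),on_plane('wrist',*r['location'],4,st).round(1))
s,d2=env.grab_frame('side')
for t in('bean_jar','white_tin','pasta_jar','red_tin'):
  for r in env.pinpoint('side',t): print(t,round(r['score'],2),on_plane('side',*r['location'],4).round(1))
for t in('pea_jar','black_tin'):
  for r in env.pinpoint('side',t): print(t,round(r['score'],2),on_plane('side',*r['location'],0).round(1))
f=cv2.resize(p,(400,300)); g=cv2.resize(s,(400,300)); cv2.imwrite('pics/end.png',np.hstack([f,g]))
E
```

```text
[430.56712108 196.53184013 220.71127642]
wrist bean_jar 0.75 [491.3 253.7   4. ]
wrist white_tin 0.65 [588.7 269.3   4. ]
wrist white_tin 0.57 [419.8 147.4   4. ]
wrist white_tin 0.48 [371.2 104.9   4. ]
bean_jar 0.81 [487.  251.1   4. ]
white_tin 0.97 [414.2 139.8   4. ]
white_tin 0.89 [369.4 102.8   4. ]
white_tin 0.61 [591.5 269.4   4. ]
pasta_jar 0.87 [ 462.2 -294.8    4. ]
red_tin 0.82 [ 533.  -226.9    4. ]
pea_jar 0.82 [674.  -76.6   0. ]
black_tin 0.92 [556.2  66.1   0. ]
```

View pics/end.png

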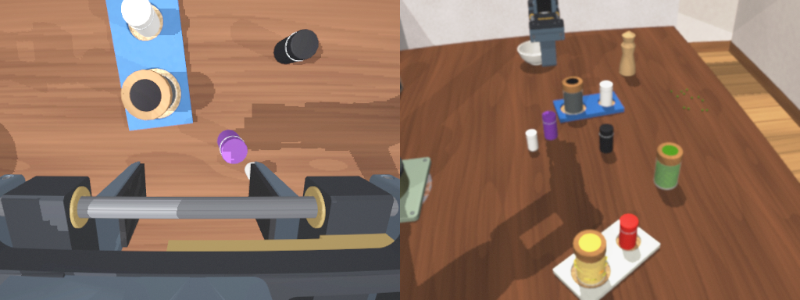

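Everything is upright in the trays: left half blue pair at (140,15) and (150,95), right half white pair at (590,255) and (628,230). The side network puts the red tin about 13 mm off, so I'll check it from above with the wrist camera.

Emit:
arm_command(
  motion=[
    {"offset": [0.006,0.05,0],"spin": 0},
    {"offset": [0.006,0.051,0],"spin": 0},
    {"offset": [0.006,0.051,0],"spin": 0},
    {"offset": [0.006,0.051,0],"spin": 0},
    {"offset": [0.006,0.051,0],"spin": 0},
  ],
)

```text
time_s: 29.18
ee_pos: [460.1, -59.5, 220.6]
ee_rot: [180.0, -0.0, 0.0]
force: [0.4, 0.3, 1.2]
gripper_width: 80.2
gripper_force: 0.0
```

Emit:
arm_command(
  motion=[
    {"offset": [0.007,0.051,0],"spin": 0},
    {"offset": [0.007,0.051,0],"spin": 0},
    {"offset": [0.008,0.051,0],"spin": 0},
    {"offset": [0.008,0.051,0],"spin": 0},
    {"offset": [0,0,0],"spin": 0},
  ],
)

```text
time_s: 29.8
ee_pos: [490.2, -264.9, 219.9]
ee_rot: [180.0, -0.0, -0.2]
force: [-0.7, 0.5, -0.2]
gripper_width: 80.0
gripper_force: 0.0
```

Emit:
arm_command(
  motion=[
    {"offset": [0,0,0],"spin": 0},
    {"offset": [0,0,0],"spin": 0},
  ],
)

```text
time_s: 30.05
ee_pos: [489.8, -260.5, 220.6]
ee_rot: [-180.0, 0.0, 0.1]
force: [-0.1, -0.8, -0.2]
gripper_width: 80.9
gripper_force: 0.0
```

```bash
python3 - <<'E'
from h import *
st=env.state(); p,d=env.grab_frame('wrist'); print(st['ee_pos'])
for t in('pasta_jar','red_tin'):
  for r in env.pinpoint('wrist',t): print('wrist',t,round(r['score'],2),r['location'],on_plane('wrist',*r['location'],4,st).round(1))
h=cv2.cvtColor(p,cv2.COLOR_BGR2HSV); m=cv2.inRange(h,(0,150,60),(6,255,255)); print(cv2.boundingRect(m))
cv2.imwrite('pics/end2.png',cv2.resize(p[80:260,150:390],None,fx=3,fy=3))
E
```

```text
[ 489.78622364 -260.52425259  220.56023293]
wrist pasta_jar 0.65 [277.5, 194.3] [ 457.2 -294.     4. ]
wrist red_tin 0.59 [229.9, 127.2] [ 540.9 -234.7    4. ]
(210, 115, 36, 35)
```

View pics/end2.png

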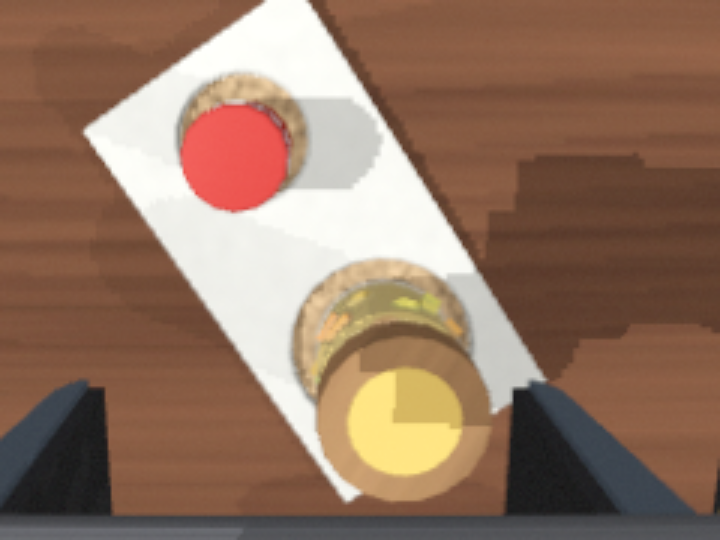

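The view from above shows the red tin within its recess at crop (240,150) and the pasta jar in its own at (385,350). Both are within about 3 mm of centre, with nothing touched by the gripper. Handing in.

```bash
python3 -c "
from workcell import env
print(env.job_done())"
```

```text
the job is handed in; nothing more can be done
None
```

I set both kits in their trays and handed the job in after about 30 s; `job_done()` gave no verdict, but wrist-camera estimates put all four pieces within about 5 mm of their recess centres (the side camera read the red tin about 13 mm off), and the pea jar and black tin were not touched.

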